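# Draw the calibration filter from the spectrophotometer and present it at the magnifier

### The job

The wavelength check is finished: swing the spectrophotometer's sample-compartment lid right up so that it stays open by itself, take the calibration filter hidden beneath it by its head, never touching its yellow glass, and draw it straight up out of the cell holder. Carry it upright to the lit magnifier on the retort stand and finish holding it there, still and upright, about 8 cm in front of the lens on the robot's side, its glass level with and centred on the lens and squarely facing it, so that the glass can be checked for marks; do not let go or set it down. Leave the lid open, do not knock the magnifier, and leave everything else on the bench where it is.

Things in the scene. Friction and masses are not known exactly. Their poses are not given: they have to be found in the camera images.
- spectro: Spectrophotometer, cream housing 280 deep (x) x 320 wide (y) x 135 mm high, fixed. Lengths here in mm. Origin: centre of its underside; x to its rear, y left, z up. Its front faces the robot: a dark keypad panel sloping up from z = 60 at the front edge to z = 105 at x = -45. The dark grey lid of the sample compartment lies on the deck, centred at y = 60.
- cell (a point): Mouth of the square well in the steel cell holder (44 x 44 mm, top 95 mm above the bench), axes as the spectrophotometer's, at its x = 20, y = 60. Well 14.5 mm wide, 26 deep. The holder stands in a black compartment under the lid: x = -30 to 80, y = -15 to 135, floor at z = 55, open at the top at z = 135.
- lid (a joint): Lid hinge, along the spectrophotometer's y at the lid's rear edge: 0 = shut, grows as the front edge swings up and back, stop at 1.85 rad; fully up is 1.4 or more. Friction hinge: the lid stays where it is left; about 3 N at the tab moves it. Lid 130 (x) x 170 (y) x 12 mm.
- lid_tab (a point): Centre of the lid's blue lifting tab, a tongue 36 wide (y) x 30 long (x) x 12 mm thick in the plane of the lid, jutting from the middle of its front edge, free all round, some 35 mm above the keypad panel. Can be pinched across its width from above and then turns between the fingers as the lid swings. Turns with the lid; 145 mm from the hinge axis.
- lid_hinge (a point): Middle of the lid's hinge axis, 141 mm above the bench; turns with the lid (its y is the hinge axis).
- filter: Calibration filter: aluminium holder like a tall cuvette, 12.5 x 12.5 x 58 mm, about 25 g, blue band near the top. Starts upright in the well, loose fit, underside 69 mm above the bench, so its top 32 mm stand out. The solid head (upper 30 mm) is for gripping. Origin: centre of its underside, z up its length; the glass looks along its x (both ways), plain sides face y.
- filter_glass: The filter's yellow glass window, 8 wide x 23 high, let into the x faces of the holder; origin at the window's centre, 16.5 mm above the filter's underside and on its axis; hidden in the well at the start.
- stand: Retort stand, fixed: grey base plate 200 (x) x 126 (y) x 16 mm from its origin to x = 200, away from the robot; steel rod 12 mm thick, 414 mm high at x = 165. Origin: on the bench, middle of the base's front edge. Boss head and clamp on the rod carry the magnifier, whose height differs each time.
- lens (a point): Centre of the upright magnifier lens, above stand x = 80, 195 to 255 mm above the bench. Glass 100 mm across in a white ring 124 mm over all, 16 thick, lamps on the side facing the robot. Axes as the stand's: x is the lens axis, pointing away from the robot, so the filter is shown on the -x side; y left, z up. Held by friction: a knock shifts it.
- cuvette_box: Bystander: white box with blue lid, 60 x 50 x 26 mm, on the spectrophotometer's deck beside the lid.
- plate: Bystander: white paper plate 172 mm across with small bones.
- forceps: Bystander: steel forceps 130 mm long, lying on the retort stand's base plate.
- pencil: Bystander: orange pencil 180 mm long.
- ruler: Bystander: red plastic ruler 300 x 30 mm.
- loupe: Bystander: clear plastic hand lens 108 mm long.
- beaker: Bystander: glass beaker 68 mm across, 90 mm high.

How it is judged:
By the outcome, as a careful person would: the job done as asked, in the order asked, and still so for the second after the job is handed in, while the arm keeps its last pose, push and grip.
It also fails if it takes over 56 s, if anything falls off the work surface, if the arm or the gripper's body presses on something with over 40 N, if the wrist force passes 120 N, or if a joint passes its speed limit or range.

### The arm

A 6-joint arm with a two-finger parallel gripper is mounted at the origin on the work surface. World frame = base frame: x ahead of the robot, y to its left, z up, the work surface at z = 0. Lengths are in mm, angles in rad, forces in N, time in s.
With the tool pointing down it reaches from about 300 to 775 mm from the base axis. Payload 14.6 kg.
Tool frame: the origin (TCP) lies midway between the tips of the shut fingers; the grasp point (between the pads) lies 19 mm behind it; z points along the fingers, y is the line along which they close (so a half turn about z gives the same grasp; the last joint's range is limited). The gripper opens to 94 mm and grips with 3 to 60 N. Pads are 16 mm wide; open, the fingers measure 119 mm over their backs; the gripper's body (75 mm by 177 mm) begins 78 mm behind the grasp point.
Start: joints at [1.256, 0.3, 1.521, -0, 1.321, -0.067], TCP at [134.897, 533.19, 205.446] pointing down, gripper open.
Joint ranges: [-3.03, 3.03], [-0.79, 2.21], [0.23, 2.52], [-1.04, 4.18], [0, 3.07], [-2.55, 2.55]. Speed limits (rad/s): [2.22, 2.22, 2.57, 3.14, 3.14, 3.14].

### API

Orientations are given as [roll, pitch, yaw] about the fixed x, y, z axes, in that order (R = Rz(yaw) Ry(pitch) Rx(roll)).
In Python, from cell import manip, camera gives the robot as it stands.
- The arm moves only by the tool move_arm, never from a script. Its arguments are lists of equal length, an entry for each row: "dp": the shift along the world's x, y, z in mm, a list of three; "rotation": the turn, a rotation vector about the world's x, y, z in rad, a list of three; "hand": the opening, from 0 (shut) to 1 (fully open). A call has 1 to 10 rows; each row shifts and turns the commanded pose from where the row before left it; what a row does not reach is not made up. A row lasts 1/8 s, in which the tool goes at most 62.5 mm and 10.7 degrees, less where a joint would pass 70% of its speed; a pose out of reach is approached as far as the arm can. A call with a gripper value outside its range is refused whole. The fingers move at their own pace and stop on an object; "newtons" is the grip in N (left out, the last holds). Time passes only in rows, so rows that do not move let the fingers close. It gives the time, the measured TCP pose, the force, the opening and the grip force at its end, in the units of the state.
- manip.read_state(): the state, without advancing time (a new reading comes with each control period).
- camera(name): name is "scene" or "top" or "wrist"; returns a dict with "image" (384x512x3 uint8, red, green, blue), "fx", "fy", "cx", "cy" (pixels), "R" (3x3) and "t" (3): a world point X has camera coordinates R X + t; the wrist camera has in their place "mount" (4x4, takes a point from camera to tool coordinates, whose origin is the TCP and whose axes are the flange's). Camera axes: x right, y down, z forward; pixel columns grow to the right and rows downward; lengths in mm; the calibration is good to about 2 mm. A picture is of the moment at which its call begins: read the wrist's pose just before it. There is no depth.
- manip.sign_off(): hands the job in; it is judged then, once.
The state is a dict: "clock": time; "joints": joint angles; "qd": joint speeds; "effort": joint torques, N m; "eef_pos": TCP position; "eef_rot": TCP orientation; "wrist_force": force on the tool from outside, world axes, zero at the start; "moment": the same for the moment, N m; "finger_gap": finger opening in mm; "finger_force": force on a finger pad.
Only numpy, scipy, OpenCV 4.12 (cv2) and the standard library are available. Lean on these libraries where they do the work, as an engineer would, in place of code of your own. Each camera call takes 0.05 s, during which the arm holds its last target. There are 200 camera calls.

## Working session

There is one attempt and no reset: what is moved stays moved. The work goes in short steps, Python scripts to look and compute and a tool call to move; the robot and the scene stay as the last step left them, time stands still between calls to the robot, and variables do not carry over. Pictures are saved under pics/ and viewed, at most 10 in all, crops included, and the job is handed in when it is done.

Besides the shell and the picture viewer there is one more tool, called as name(argument=value, ...) on one line, values as JSON. move_arm: Moves the arm, as the interface text tells. Its arguments: {"type":"object","properties":{"dp":{"type":"array","items":{"type":"array","items":{"type":"number"}}},"rotation":{"type":"array","items":{"type":"array","items":{"type":"number"}}},"hand":{"type":"array","items":{"type":"number"}},"newtons":{"type":"number"}},"required":["dp","rotation","hand"]}

```bash
mkdir -p pics
python3 - <<'E'
from cell import manip,camera
import cv2,pickle
s=manip.read_state();print({k:s[k] for k in('clock','eef_pos','eef_rot','wrist_force','finger_gap')})
d={}
for n in("scene","top","wrist"):
    c=camera(n);d[n]=c;cv2.imwrite(f"pics/{n}0.png",cv2.resize(c["image"][:,:,::-1],(800,600),interpolation=cv2.INTER_CUBIC))
    print(n,c["fx"],c["cx"],c["cy"],c.get("R"),c.get("t"),c.get("mount"))
pickle.dump(d,open("cam0.pkl","wb"))
E
```

```text
{'clock': 0.0, 'eef_pos': array([134.81036698, 532.95152396, 204.87156113]), 'eef_rot': array([-3.14041829e+00, -5.96208031e-05,  2.89382823e+00]), 'wrist_force': array([-1.07362598,  0.52327806, -0.64961132]), 'finger_gap': 94.04378498162205}
scene 415.57035761085535 256.6068190354546 195.33485247951978 [[ 8.61699469e-01  5.07418474e-01  7.19265562e-04]
 [ 4.13217432e-01 -7.00902911e-01 -5.81366031e-01]
 [-2.94491729e-01  5.01260014e-01 -8.13641825e-01]] [-526.43387487 -160.5341773  1552.65566015] None
top 431.4630383647244 254.83673829519887 191.19260481150727 [[ 0.00319599 -0.99993497  0.0109472 ]
 [-0.99077133 -0.00464975 -0.13546419]
 [ 0.13550628 -0.01041322 -0.99072176]] [ -10.65438391  604.66863825 1531.44078408] None
wrist 315.0133803043606 253.17490638171665 186.806032784032 None None [[ 3.24756838e-04 -9.63725085e-01 -2.66896711e-01  7.80380249e+01]
 [ 9.99999862e-01  2.02951638e-04  4.83959536e-04  2.61530344e-01]
 [-4.12236821e-04 -2.66896831e-01  9.63725019e-01 -1.79326106e+02]
 [ 0.00000000e+00  0.00000000e+00  0.00000000e+00  1.00000000e+00]]
```

View pics/scene0.png

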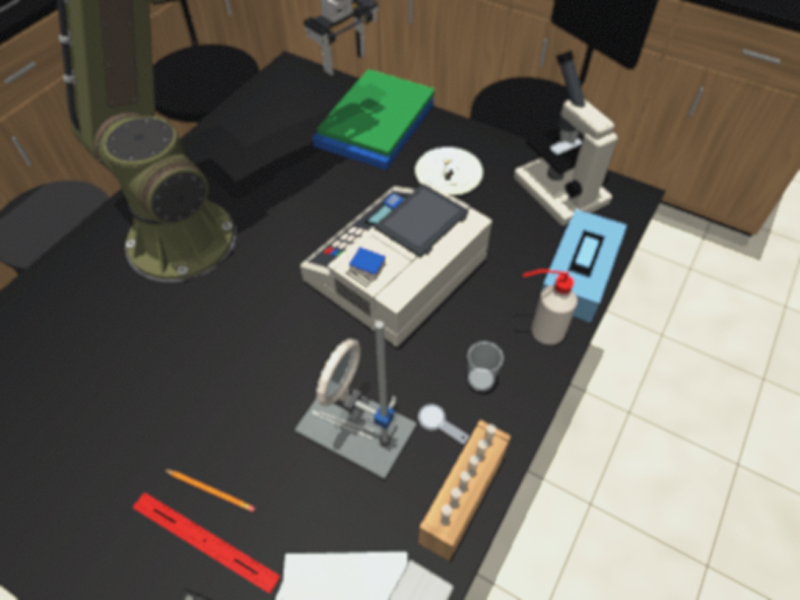

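View pics/top0.png

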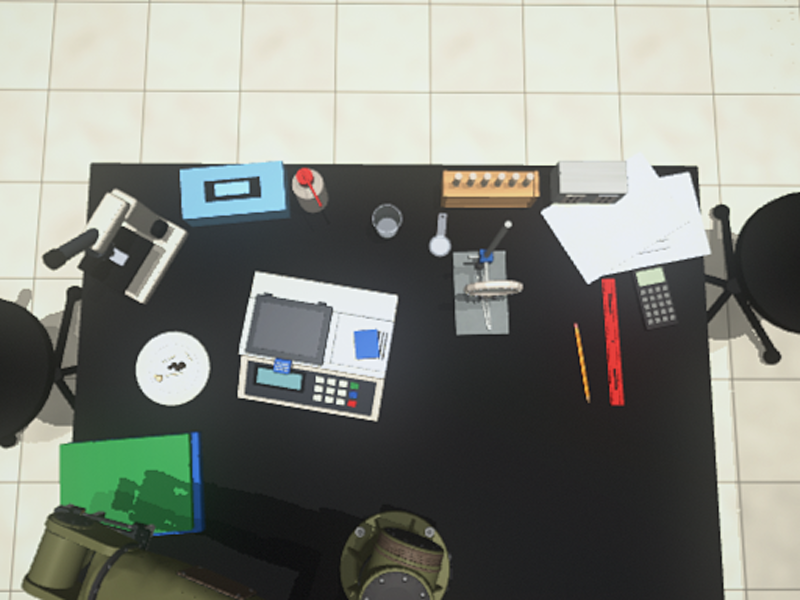

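The views show the spectro (800x600 pixels, top view): rear corners at (257,271) and (397,294), front corners at (238,397) and (378,420), and the tab at (283,367). The stand base spans (453,251) to (509,333), and the lens ring centre is at (495,288) in top and (339,371) in scene.

```bash
cat > h.py <<'E'
import numpy as np,pickle
from scipy.optimize import least_squares
from scipy.spatial.transform import Rotation as Ro
def proj(c,X):
    p=np.asarray(X)@c["R"].T+c["t"]; return np.c_[c["fx"]*p[:,0]/p[:,2]+c["cx"],c["fy"]*p[:,1]/p[:,2]+c["cy"]]
def place(q,L):
    c,s=np.cos(q[2]),np.sin(q[2]);L=np.asarray(L,float);return np.c_[q[0]+c*L[:,0]-s*L[:,1],q[1]+s*L[:,0]+c*L[:,1],L[:,2]]
def tri(cs,px):
    return least_squares(lambda X:np.concatenate([proj(c,[X])[0]-p for c,p in zip(cs,px)]),[500,0,100])
E
python3 - <<'E'
from h import *
d=pickle.load(open("cam0.pkl","rb"));T,S=d["top"],d["scene"];k=1/1.5625
def fit(L,pt,ps,q0):
    f=lambda q:np.r_[(proj(T,place(q,L))-np.array(pt)*k).ravel(),(proj(S,place(q,L))-np.array(ps)*k).ravel()]
    r=least_squares(f,q0,loss="soft_l1");print(r.x.round(3),f(r.x).reshape(-1,2).round(1).tolist());return r.x
q=fit([(140,160,135),(140,-160,135),(-140,160,60),(-140,-160,60)],[(257,271),(397,294),(238,397),(378,420)],[(491,222),(400,320),(398,187),(302,267)],[500,200,0])
print("cell,tab,hinge",place(q,[(20,60,95),(-55,60,141),(90,60,141)]).round(1))
print("tab px",proj(T,place(q,[(-55,60,141)]))/k)
print("tab tri",tri([T,S],[np.array((283,367))*k,np.array((393,201))*k]).x)
r=fit([(200,63,16),(200,-63,16),(0,-63,16),(0,63,16)],[(453,251),(507,250),(509,333),(455,335)],[(415,425),(385,475),(297,430),(330,385)],[500,-200,0])
l=tri([T,S],[np.array((495,288))*k,np.array((339,371))*k]);print("lens",l.x,l.fun,"exp",place(r,[(80,0,225)]))
E
```

```text
[ 4.93281e+02  1.71936e+02 -1.61000e-01] [[-1.1, -1.5], [1.1, -1.0], [0.0, -1.1], [-0.0, -0.8], [0.4, -0.9], [-2.3, -3.8], [-3.3, 0.1], [-2.0, -0.3]]
cell,tab,hinge [[522.7 227.9  95. ]
 [448.6 240.  141. ]
 [591.8 216.7 141. ]]
tab px [[283.04102617 363.80700587]]
tab tri [444.26825738 241.92341691 141.13322229]
[ 5.28357e+02 -2.07337e+02  2.40000e-02] [[0.0, -0.7], [-1.0, -0.6], [0.0, -0.6], [0.5, -1.2], [0.6, -1.1], [-1.0, 2.2], [-2.4, -0.4], [-0.7, -3.9]]
lens [ 607.63835566 -205.85679568  211.82566169] [-0.76026001 -0.82944309 -0.89532891  0.160535  ] exp [[ 608.33415998 -205.41865648  225.        ]]
```

View pics/wrist0.png

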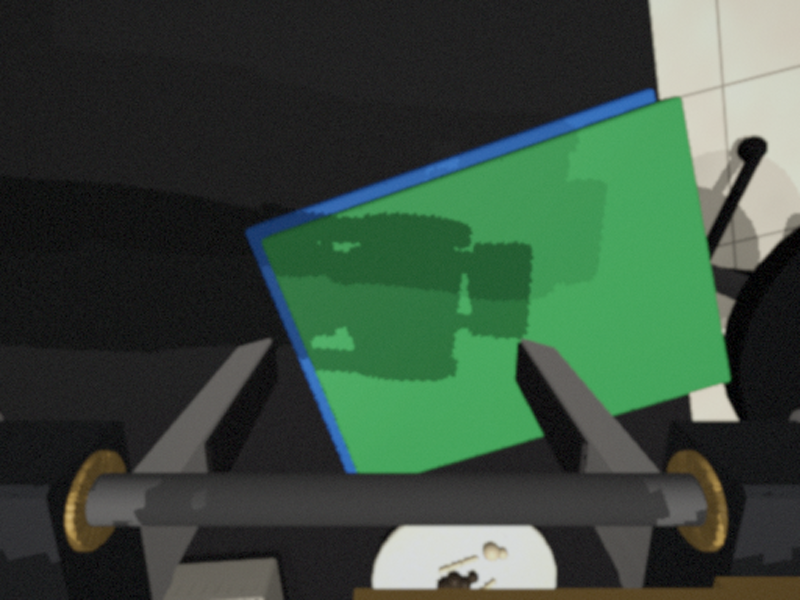

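move_arm(dp=[[30, -28, 5], [39, -37, 5], [40, -38, 5], [40, -38, 5], [40, -38, 5], [40, -38, 5], [40, -37, 5], [40, -37, 0], [0, 0, 0]], rotation=[[0, 0, 0.011], [0, 0, 0.011], [0, 0, 0.011], [0, 0, 0.011], [0, 0, 0.011], [0, 0, 0.011], [0, 0, 0.011], [0, 0, 0.01], [0, 0, 0]], hand=[1, 1, 1, 1, 1, 1, 1, 1, 1])

```text
clock: 1.27
eef_pos: [445.5, 240.0, 240.0]
eef_rot: [-3.141, -0.001, 2.977]
wrist_force: [-0.6, 0.1, 0.5]
finger_gap: 93.9
finger_force: 0.0
```

```bash
cat >> h.py <<'E'
def wcam(c,s):
    Rt=Ro.from_euler("xyz",s["eef_rot"]).as_matrix();M=c["mount"]
    Rc=Rt@M[:3,:3];tc=Rt@M[:3,3]+s["eef_pos"]
    d=dict(c);d["R"]=Rc.T;d["t"]=-Rc.T@tc;return d
def back(c,p,z):
    v=c["R"].T@np.array([(p[0]-c["cx"])/c["fx"],(p[1]-c["cy"])/c["fy"],1]);o=-c["R"].T@c["t"];return o+v*(z-o[2])/v[2]
def snap(name,f):
    from cell import manip,camera
    import cv2
    s=manip.read_state();c=camera(name)
    if name=="wrist":c=wcam(c,s)
    cv2.imwrite(f"pics/{f}.png",cv2.resize(c["image"][:,:,::-1],(800,600),interpolation=cv2.INTER_CUBIC))
    pickle.dump(c,open(f"{f}.pkl","wb"));print(s["eef_pos"].round(1),s["eef_rot"].round(3),s["wrist_force"].round(1),s["clock"],s["finger_gap"].round(1));return c
E
python3 -c "
from h import *
snap('wrist','w1')"
```

```text
Traceback (most recent call last):
  File "h.py", line 22, in snap
    pickle.dump(c,open(f"{f}.pkl","wb"));print(s["eef_pos"].round(1),s["eef_rot"].round(3),s["wrist_force"].round(1),s["clock"],s["finger_gap"].round(1));return c
                                                                                                                                ^^^^^^^^^^^^^^^^^^^^^
AttributeError: 'float' object has no attribute 'round'
```

View pics/w1.png

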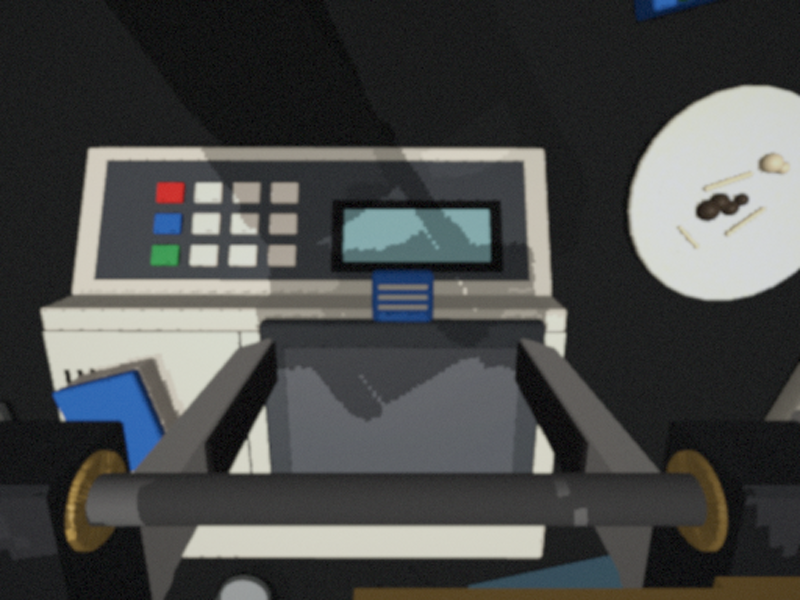

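The tab's top face spans pixels (373,270) to (433,320), and the lid's front edge is level at row 321, so the yaw is aligned.

```bash
sed -i 's/s\["finger_gap"\].round(1)/round(s["finger_gap"],1)/' h.py; python3 -c "
from h import *
c=pickle.load(open('w1.pkl','rb'));k=1/1.5625
for p in[(373,270),(433,270),(433,320),(373,320),(403,295)]: print(back(c,np.array(p)*k,147).round(1))
for a,b,z in[((262,322),(543,322),147),((88,149),(545,149),60),((45,309),(565,309),135)]:
  u=back(c,np.array(b)*k,z)-back(c,np.array(a)*k,z);print('yaw',np.arctan2(-u[0],u[1]),np.hypot(*u[:2]))
"
```

```text
[428.2 230.3 147. ]
[433.7 263.8 147. ]
[463.3 259.5 147. ]
[457.6 225.  147. ]
[445.5 244.7 147. ]
yaw -0.16432562420719304 164.07069620206173
yaw -0.164393449857424 320.4373057819126
yaw -0.1643311833163601 314.68573152241186
```

move_arm(dp=[[-3, 5, -20], [-1, 0, -40], [0, 0, -40], [0, 0, -13], [0, 0, 0], [0, 0, 0], [0, 0, 0], [0, 0, 0]], rotation=[[0, 0, 0], [0, 0, 0], [0, 0, 0], [0, 0, 0], [0, 0, 0], [0, 0, 0], [0, 0, 0], [0, 0, 0]], hand=[0.6, 0.6, 0.6, 0.6, 0.3, 0.3, 0.3, 0.3], newtons=15)

```text
clock: 2.33
eef_pos: [439.8, 245.0, 128.6]
eef_rot: [-3.137, 0.0, 2.981]
wrist_force: [-5.3, -21.4, 6.9]
finger_gap: 35.7
finger_force: 15.0
```

move_arm(dp=[[0, -3, 0], [1.9, -0.3, 23.7], [5.6, -0.9, 23], [9.1, -1.5, 21.9], [12.4, -2.1, 20.1], [0, 0, 0]], rotation=[[0, 0, 0], [0, 0, 0], [0, 0, 0], [0, 0, 0], [0, 0, 0], [0, 0, 0]], hand=[0.3, 0.3, 0.3, 0.3, 0.3, 0.3])

```text
clock: 3.08
eef_pos: [469.5, 239.7, 218.4]
eef_rot: [3.14, 0.002, 2.98]
wrist_force: [-4.2, 2.0, 3.7]
finger_gap: 35.7
finger_force: 15.0
```

move_arm(dp=[[15.4, -2.6, 17.8], [18, -3, 15.1], [20.2, -3.3, 12], [21.8, -3.6, 8.6], [22.9, -3.8, 5], [23.4, -3.9, 1.2], [0, 0, 0]], rotation=[[0, 0, 0], [0, 0, 0], [0, 0, 0], [0, 0, 0], [0, 0, 0], [0, 0, 0], [0, 0, 0]], hand=[0.3, 0.3, 0.3, 0.3, 0.3, 0.3, 0.3])

```text
clock: 3.95
eef_pos: [591.8, 219.1, 277.2]
eef_rot: [3.14, 0.003, 2.98]
wrist_force: [0.4, -0.6, 8.2]
finger_gap: 35.8
finger_force: 15.0
```

move_arm(dp=[[0, 0, 0], [0, 0, 0], [0, 0, 25], [0, 0, 25], [-25, 4, 0], [-45, 7, -30], [0, 0, -40], [0, 0, -30], [0, 0, 0]], rotation=[[0, 0, 0], [0, 0, 0], [0, 0, 0], [0, 0, 0], [0, 0, 0], [0, 0, 0], [0, 0, 0], [0, 0, 0], [0, 0, 0]], hand=[0.6, 0.6, 0.7, 0.7, 0.7, 0.7, 0.7, 0.7, 0.7])

```text
clock: 5.08
eef_pos: [519.6, 230.0, 224.2]
eef_rot: [-3.14, -0.003, 2.981]
wrist_force: [0.2, 0.1, 0.6]
finger_gap: 65.8
finger_force: 0.0
```

```bash
python3 -c "
from h import *
snap('wrist','w2')"
```

```text
[519.6 230.  224.2] [-3.140e+00 -3.000e-03  2.981e+00] [0.2 0.1 0.6] 5.075 65.8
```

View pics/w2.png

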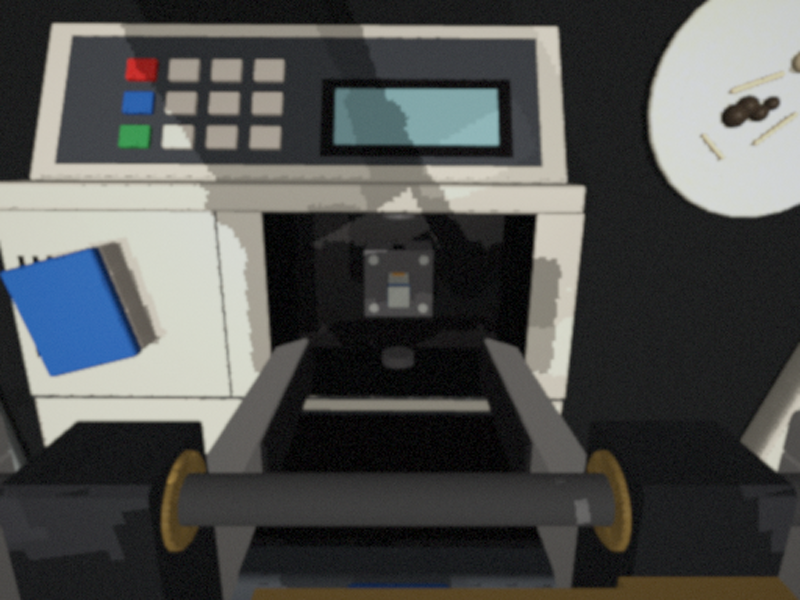

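The wrist view shows the open compartment: the holder's screws centre on (398.5,284) and the filter's top face on about (399,297).

```bash
python3 -c "
from h import *
import cv2
c=pickle.load(open('w2.pkl','rb'));k=1/1.5625
print(back(c,np.array((398.5,284))*k,95),back(c,np.array((399,297))*k,127))
cv2.imwrite('pics/w2c.png',cv2.resize(c['image'][150:215,220:290,::-1],(700,600),interpolation=cv2.INTER_CUBIC))"
```

```text
[521.66803277 231.80307971  95.        ] [521.33658256 232.0098523  127.        ]
```

View pics/w2c.png

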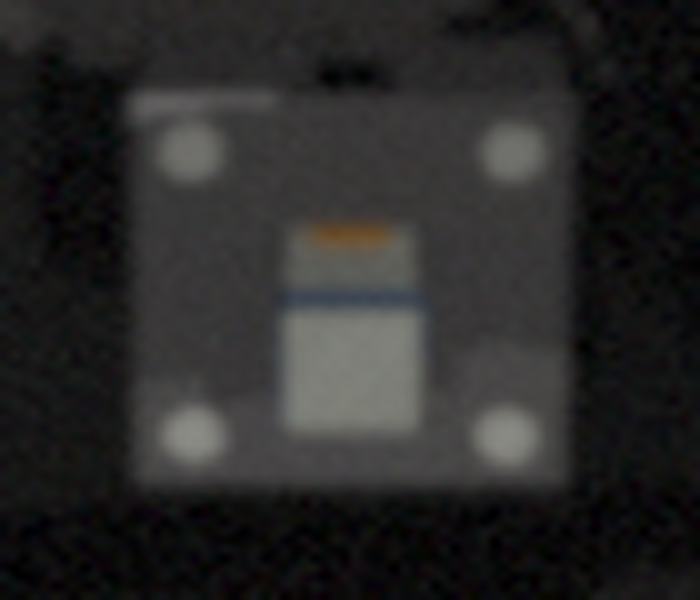

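move_arm(dp=[[1.9, 0.8, -30], [0, 0, -40], [0, 0, -33], [0, 0, -20], [0, 0, 0], [0, 0, 0], [0, 0, 0], [0, 0, 0], [0, 0, 0]], rotation=[[0, 0, 0], [0, 0, 0], [0, 0, 0], [0, 0, 0], [0, 0, 0], [0, 0, 0], [0, 0, 0], [0, 0, 0], [0, 0, 0]], hand=[0.4, 0.4, 0.4, 0.4, 0.4, 0.05, 0.05, 0.05, 0.05], newtons=15)

```text
clock: 6.25
eef_pos: [522.8, 231.1, 103.6]
eef_rot: [3.141, 0.001, 2.981]
wrist_force: [-1.1, 0.4, 6.0]
finger_gap: 12.5
finger_force: 15.0
```

move_arm(dp=[[0, 0, 6], [0, 0, 12], [0, 0, 20], [0, 0, 25], [0, 0, 40], [0, 0, 40], [0, 0, 40], [0, 0, 0]], rotation=[[0, 0, 0], [0, 0, 0], [0, 0, 0], [0, 0, 0], [0, 0, 0], [0, 0, 0], [0, 0, 0], [0, 0, 0]], hand=[0.05, 0.05, 0.05, 0.05, 0.05, 0.05, 0.05, 0.05])

```text
clock: 7.25
eef_pos: [523.1, 231.3, 289.6]
eef_rot: [3.139, 0.005, 2.981]
wrist_force: [-0.7, -0.5, -0.4]
finger_gap: 12.7
finger_force: 15.0
```

```bash
python3 -c "
from h import *
import cv2
w=snap('wrist','w3');t=snap('top','t3');s=snap('scene','s3')
P=[(490,-205,210),(550,-205,210)]
a=cv2.resize(s['image'][80:300,170:340],(400,518));b=cv2.resize(t['image'][140:230,270:350],(400,450));
v=np.zeros((600,800,3),np.uint8);v[:518,:400]=a;v[:450,400:]=b
cv2.imwrite('pics/c3.png',v[:,:,::-1])"
```

```text
[523.1 231.3 289.6] [3.139 0.005 2.981] [-0.7 -0.5 -0.4] 7.25 12.7
[522.6 231.1 287.2] [3.140e+00 2.000e-03 2.981e+00] [ 0.3 -0.4 -0.9] 7.3 12.3
[522.3 230.9 285.7] [-3.142 -0.     2.981] [-0.4  0.7 -0.5] 7.35 12.4
```

View pics/c3.png

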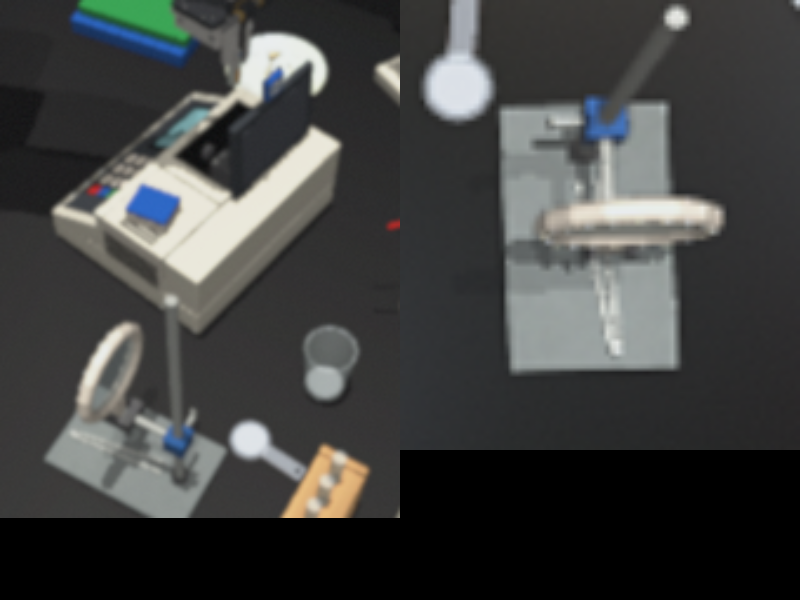

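View pics/w3.png

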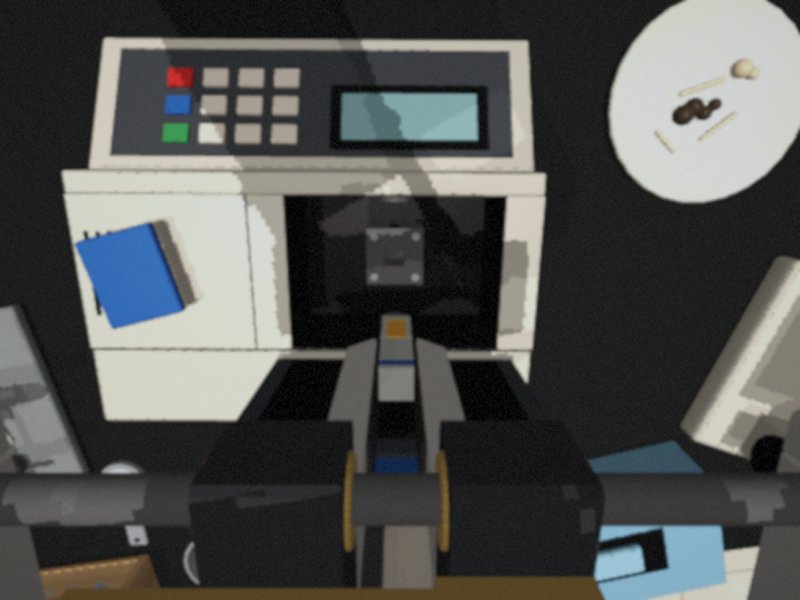

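The filter is held straight with its glass showing at (397,328), the lid stands open, and the ring is clear in both views. Next I'll fit the ring silhouette to refine the lens pose and check where the glass sits relative to the TCP.

Run:
```python
from h import *
import cv2
T=pickle.load(open('t3.pkl','rb'));S=pickle.load(open('s3.pkl','rb'));W=pickle.load(open('w3.pkl','rb'))
def hull(c,x0,x1,y0,y1):
    h=cv2.cvtColor(c['image'],cv2.COLOR_RGB2HSV);m=np.zeros(h.shape[:2],np.uint8)
    r=h[y0:y1,x0:x1].astype(int);m[y0:y1,x0:x1]=((r[...,2]>125)&(r[...,1]>18)&((r[...,0]<25)|(r[...,0]>165)))
    n,l,st,_=cv2.connectedComponentsWithStats(m);i=1+st[1:,4].argmax();print(st[i]);v=np.argwhere(l==i)[:,::-1];return v.astype(float)
Hs=[hull(T,290,345,170,200),hull(S,195,240,210,265)]
D=np.c_[np.cos(np.arange(24)*np.pi/12),np.sin(np.arange(24)*np.pi/12)]
a=np.linspace(0,2*np.pi,72)
L=np.concatenate([np.c_[np.full(72,o),62*np.cos(a),62*np.sin(a)] for o in(-8,8)])
def f(q):
    X=place([q[0],q[1],q[3]],L)+[0,0,q[2]];r=[]
    for c,h in zip((T,S),Hs): r.append((proj(c,X)@D.T).max(0)-(h@D.T).max(0)-.4)
    return np.concatenate(r)
r=least_squares(f,[608,-205,212,.03],x_scale=[1,1,1,.01],loss='soft_l1');print('lens',r.x.round(3),f(r.x).round(1))
k=1/1.5625
# glass front-face px predicted for glass centre TCP-16.5 below
tcp=np.array([522.9,231.2,288.8]);u=np.array([-.987,.16,0])
for dz in(-22,-19.5,-16.5,-13.5): print(dz,proj(W,[tcp+[0,0,-dz*0]+u*6.25+np.array([0,0,dz])])[0]/k)
```

```text
[313 179  22   7  60]
[203 217  26  41 217]
lens [ 6.04663e+02 -2.04209e+02  2.06977e+02  1.11000e-01] [ 0.4  0.7  0.9  0.6  0.4  0.5  4.9  9.3 12.5 14.9 16.4 16.7 16.5 15.8
 14.  11.3  7.6  2.   0.1  1.1  1.5  1.4  1.3  0.6  0.4  1.9  7.2  5.3
  4.5  3.9  3.3  2.   1.4  1.6  1.2  0.9  1.1  0.1  1.   2.2  2.6  2.4
  2.   0.9  0.6  0.5  0.1  0. ]
-22 [394.30779452 326.14293337]
-19.5 [394.31264861 328.11470633]
-16.5 [394.31862135 330.54088618]
-13.5 [394.32476178 333.03518329]
```

Run:
```python
from h import *
import cv2
T=pickle.load(open('t3.pkl','rb'));S=pickle.load(open('s3.pkl','rb'))
def hull(c,x0,x1,y0,y1,th,bg=0):
    r=c['image'][y0:y1,x0:x1].astype(int);m=(r.min(2)>th)&(r[...,0]-r[...,2]>5)
    v=np.argwhere(m)[:,::-1]+[x0,y0];print(v.min(0),v.max(0),len(v));return v.astype(float)
Hs=[hull(T,290,340,178,192,100),hull(S,195,233,212,262,95)]
D=np.c_[np.cos(np.arange(24)*np.pi/12),np.sin(np.arange(24)*np.pi/12)]
a=np.linspace(0,2*np.pi,72)
L=np.concatenate([np.c_[np.full(72,o),62*np.cos(a),62*np.sin(a)] for o in(-8,8)])
def f(q):
    X=place([q[0],q[1],q[3]],L)+[0,0,q[2]];r=[]
    for c,h in zip((T,S),Hs): r.append((proj(c,X)@D.T).max(0)-(h@D.T).max(0)-.4)
    return np.concatenate(r)
r=least_squares(f,[608,-205,212,.03],x_scale=[1,1,1,.01],loss='soft_l1');print('lens',r.x.round(3),f(r.x).round(1))
```

```text
[297 179] [334 189] 253
[202 217] [232 260] 551
lens [ 6.08233e+02 -2.03716e+02  2.02601e+02  4.50000e-02] [ -0.1   0.1   0.3   0.6   0.4  -0.1  -0.5   0.6   0.9   1.2   1.    0.7
   0.7   1.1   1.4   1.7   1.2   0.5   0.5   0.9   1.2   1.1   0.6   0.1
  -1.1  -9.4 -13.7 -12.6  -9.1  -4.3   1.1   1.3   0.9   1.1   0.9   0.2
  -0.1  -1.   -1.2  -0.3  -0.3  -0.1   0.4  -0.6  -0.8   0.1   0.8   1.6]
```

Run:
```python
from h import *
T=pickle.load(open('t3.pkl','rb'));S=pickle.load(open('s3.pkl','rb'))
def hull(c,x0,x1,y0,y1,th):
    r=c['image'][y0:y1,x0:x1].astype(int);m=(r.min(2)>th)&(r[...,0]-r[...,2]>5)
    return (np.argwhere(m)[:,::-1]+[x0,y0]).astype(float)
h=hull(S,195,233,212,262,95);h=h[(h[:,0]<230)&((h[:,0]<219)|(h[:,1]<248-(h[:,0]-219)*1.0))]
Hs=[hull(T,290,340,178,192,100),h];print(h.min(0),h.max(0))
D=np.c_[np.cos(np.arange(24)*np.pi/12),np.sin(np.arange(24)*np.pi/12)]
a=np.linspace(0,2*np.pi,72)
L=np.concatenate([np.c_[np.full(72,o),62*np.cos(a),62*np.sin(a)] for o in(-8,8)])
def f(q):
    X=place([q[0],q[1],q[3]],L)+[0,0,q[2]];r=[]
    for c,h in zip((T,S),Hs): r.append((proj(c,X)@D.T).max(0)-(h@D.T).max(0)-.4)
    return np.concatenate(r)
for y in(None,.024,.045):
    g=f if y is None else (lambda q:f([q[0],q[1],q[2],y]))
    r=least_squares(g,[608,-205,212,.03],x_scale=[1,1,1,.01],loss='soft_l1');print(y,r.cost,r.x.round(3),g(r.x)[24:].round(1))
```

```text
[202. 217.] [229. 259.]
None 13.291054281190114 [ 6.06458e+02 -2.03691e+02  2.05649e+02  5.20000e-02] [ 1.1  0.   0.  -0.1  1.2  1.4  1.3  0.7  0.5  1.   1.   0.5  0.5 -0.2
 -0.2  0.9  0.9  1.   1.3  0.2 -0.3  0.3  0.7  1.2]
0.024 14.189200384389448 [ 6.06581e+02 -2.03661e+02  2.05591e+02  3.00000e-02] [ 1.7  0.5  0.2 -0.3  0.9  1.2  1.1  0.7  0.4  1.1  1.3  0.9  0.9  0.2
 -0.1  0.7  0.5  0.8  1.2  0.1 -0.3  0.4  1.   1.6]
0.045 13.342511098211912 [ 6.06485e+02 -2.03683e+02  2.05625e+02  3.00000e-02] [ 1.3  0.1  0.  -0.2  1.1  1.4  1.3  0.7  0.5  1.   1.1  0.6  0.6 -0.1
 -0.2  0.8  0.8  1.   1.3  0.2 -0.3  0.3  0.7  1.3]
```

move_arm(dp=[[0, -20, 0], [0, -38, 0], [0, -48, 0], [0, -50, 0], [0, -50, 0], [0, -50, 0], [0, -50, 0], [0, -48, 0], [0, -40, 0], [0, -25, 0]], rotation=[[0, 0, 0.02], [0, 0, 0.02], [0, 0, 0.02], [0, 0, 0.02], [0, 0, 0.02], [0, 0, 0.02], [0, 0, 0.02], [0, 0, 0.02], [0, 0, 0.02], [0, 0, 0.015]], hand=[0.05, 0.05, 0.05, 0.05, 0.05, 0.05, 0.05, 0.05, 0.05, 0.05])

```text
clock: 8.65
eef_pos: [521.9, -189.7, 284.4]
eef_rot: [3.141, -0.002, -3.108]
wrist_force: [0.3, 1.3, 0.0]
finger_gap: 12.4
finger_force: 15.0
```

move_arm(dp=[[0, -12, 0], [1, -5, -15], [1, -2, -25], [0, 0, -15], [0, 0, -5], [0, 0, 0], [0, 0, 0]], rotation=[[0, 0, 0], [0, 0, 0], [0, 0, 0], [0, 0, 0], [0, 0, 0], [0, 0, 0], [0, 0, 0]], hand=[0.05, 0.05, 0.05, 0.05, 0.05, 0.05, 0.05])

```text
clock: 9.52
eef_pos: [524.7, -207.0, 226.6]
eef_rot: [-3.141, 0.001, -3.107]
wrist_force: [0.1, -1.2, -0.3]
finger_gap: 12.7
finger_force: 15.0
```

```bash
python3 -c "
from h import *
import cv2
w=snap('wrist','w4');t=snap('top','t4');s=snap('scene','s4')
a=cv2.resize(s['image'][180:290,155:255],(400,440),interpolation=cv2.INTER_CUBIC);b=cv2.resize(w['image'],(400,300))
c=cv2.resize(t['image'][140:230,270:350],(320,360)) 
v=np.zeros((600,800,3),np.uint8);v[:440,:400]=a;v[:300,400:]=b;v[300:600,400:720]=c[:300]
cv2.imwrite('pics/c4.png',v[:,:,::-1])"
```

```text
[ 524.7 -207.   226.6] [-3.141e+00  1.000e-03 -3.107e+00] [ 0.1 -1.2 -0.3] 9.525 12.7
[ 524.7 -207.   226.6] [-3.141e+00  1.000e-03 -3.107e+00] [-0.3 -0.2 -0.3] 9.575 12.7
[ 524.7 -207.1  226.5] [-3.141e+00  1.000e-03 -3.107e+00] [ 0.1  0.7 -0.3] 9.625 12.7
```

View pics/c4.png

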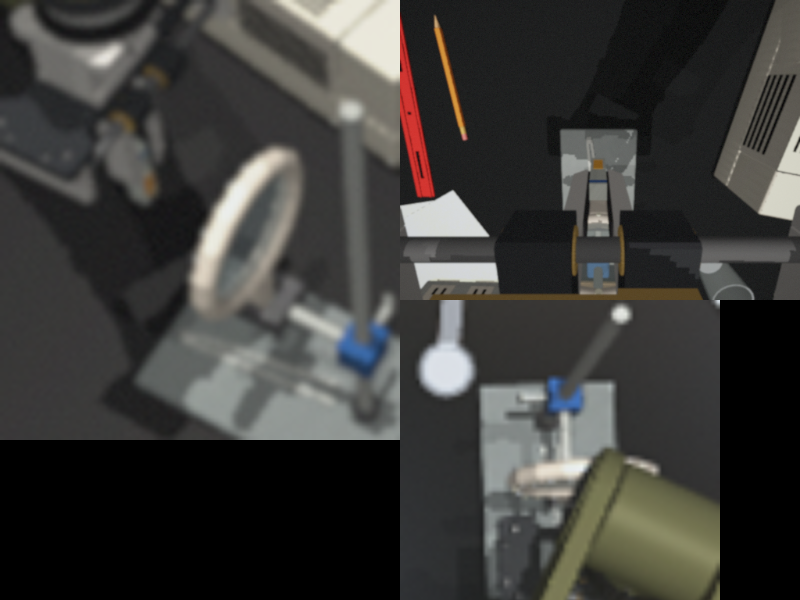

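Scene: rear-face glass at about (192.5,226) raw pixels, lens centre about (216.5,238). Wrist: the base front edge is level and centred on the filter (column 598), so yaw and lateral position are right. I'll check the relative height in the scene view.

Run:
```python
from h import *
import cv2
S=pickle.load(open('s4.pkl','rb'));W=pickle.load(open('w4.pkl','rb'))
h=cv2.cvtColor(S['image'],cv2.COLOR_RGB2HSV)[215:240,180:202].astype(int);m=(h[...,1]>90)&(h[...,0]>8)&(h[...,0]<30);v=np.argwhere(m);print('amber',(v.mean(0)[::-1]+[180,215]).round(1),len(v),(v.min(0)+[215,180]),(v.max(0)+[215,180]))
for z in(203,209,215): print('glass',z,proj(S,[(531,-207,z)]).round(1))
for z in(203,208,213): print('lens',z,proj(S,[(607,-204.5,z)]).round(1))
h=cv2.cvtColor(W['image'],cv2.COLOR_RGB2HSV).astype(int)[190:240,235:275];m=(h[...,1]>120)&(h[...,0]>8)&(h[...,0]<30);v=np.argwhere(m);print('w amber',v.mean(0)[::-1]+[235,190],v.min(0)+[190,235],v.max(0)+[190,235])
u=np.array([-.9994,-.034,0])
for dz in(-29,-17,-6):print(dz,proj(W,[np.array([524.7,-207,226.6+dz])+u*6.25]))
```

```text
amber [192.  225.5] 8 [224 191] [227 193]
glass 203 [[192.6 227. ]]
glass 209 [[192.3 225.9]]
glass 215 [[192.  224.7]]
lens 203 [[216.4 238.8]]
lens 208 [[216.3 237.8]]
lens 213 [[216.1 236.9]]
w amber [253.18699187 210.11382114] [205 248] [215 259]
-29 [[252.54008221 206.01814511]]
-17 [[252.50621986 211.94814871]]
-6 [[252.47170059 217.99319182]]
```

move_arm(dp=[[1.5, 0, -1], [0, 0, 0], [0, 0, 0], [0, 0, 0], [0, 0, 0], [0, 0, 0], [0, 0, 0], [0, 0, 0]], rotation=[[0, 0, 0], [0, 0, 0], [0, 0, 0], [0, 0, 0], [0, 0, 0], [0, 0, 0], [0, 0, 0], [0, 0, 0]], hand=[0.05, 0.05, 0.05, 0.05, 0.05, 0.05, 0.05, 0.05])

```text
clock: 10.68
eef_pos: [526.0, -207.0, 224.8]
eef_rot: [3.142, 0.0, -3.107]
wrist_force: [-0.1, 0.1, -0.3]
finger_gap: 12.3
finger_force: 15.0
```

```bash
python3 -c "
from cell import manip
s=manip.read_state();print(s['eef_pos'],s['finger_force'],abs(s['qd']).max())
print(manip.sign_off())"
```

```text
[ 526.01320919 -206.9918176   224.8384833 ] 14.999639242887497 0.0010346851339004654
the job is handed in; nothing more can be done
None
```

The job is handed in at 10.7 s: the lid is open, and the filter is held by its head, still and upright, about 8 cm in front of the lens, with its glass centred on the lens and facing it to within a few mm by my camera measurements.

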